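# Load the label printer and click its lid shut

## Robot

A 6-joint arm with a two-finger parallel gripper is mounted at the origin on the work surface. World frame = base frame: x ahead of the robot, y to its left, z up, the work surface at z = 0. Lengths are in m, angles in degrees, forces in N, time in s.
With the tool pointing down it reaches from about 0.4 to 0.825 m from the base axis. Payload 7 kg.
Tool frame: the origin (TCP) lies midway between the tips of the shut fingers; the grasp point (between the pads) lies 19 mm behind it; z points along the fingers, y is the line along which they close (so a half turn about z gives the same grasp; the last joint's range is limited). The gripper opens to 88 mm and grips with 3 to 60 N. Pads are 19 mm wide; open, the fingers measure 130 mm over their backs; the gripper's body (78 mm by 193 mm) begins 47 mm behind the grasp point.
Start: joints at [-52.535, 20.546, 0.682, 0, -70.136, -16.507], TCP at [0.241, -0.63, 0.227] pointing down, gripper open.
Joint ranges: [-176.03, 176.03], [-82.01, 121.73], [-58.28, 71.71], [-173.87, 95.51], [-174.79, -0.11], [-173.66, 173.66]. Speed limits (degrees/s): [136.94, 136.94, 172.46, 180, 180, 180].

## Interface

Orientations are given as [roll, pitch, yaw] about the fixed x, y, z axes, in that order (R = Rz(yaw) Ry(pitch) Rx(roll)).
In Python, from plant import ctrl gives the robot as it stands. The module is installed in compiled form; this text tells all that it offers.
- The arm moves only by the tool send_rows, never from a script. Its argument "plan" is a list that holds one entry, the list of rows, each a list of 6 numbers: the shift along the tool's x, y, z in shares of 0.6 m (1.0 is 0.6 m), then the turn, a rotation vector about the tool's x, y, z in parts of the range, where 1.0 means 60 degrees. A call has 1 to 8 rows; each row is the pose to reach, as a shift and turn from the pose commanded when the call began, along the tool's axes at that moment; what a row does not reach only later rows make up. A row lasts 1/12 s, in which the tool goes at most 41.7 mm and 7.16 degrees, less where a joint would pass 70% of its speed; a pose out of reach is approached as far as the arm can. A call with a gripper value outside its range is refused whole. "fingers" is the opening, from 0 (shut) to 1 (fully open), set as the call begins (left out, the last holds). The fingers move at their own pace and stop on an object; the grip force is fixed at half the most. Time passes only in rows, so rows that repeat a pose let the fingers close. It gives the time, the measured TCP pose, the force, the opening and the grip force at its end, in the units of the state.
- ctrl.get_obs(): the state, without advancing time (a new reading comes with each control period).
- ctrl.snapshot(name): name is "scene" or "side" or "wrist"; returns a dict with "img" (420x560x3 uint8, red, green, blue), "K" (3x3 intrinsics, pixels), "pose" (4x4, takes a point from camera to world coordinates). Camera axes: x right, y down, z forward; pixel columns grow to the right and rows downward; lengths in m; the calibration is good to about 2 mm. The wrist camera is an equidistant fisheye: a pixel r from the principal point sees the ray r / f radians off the axis. A picture is of the moment at which its call begins. There is no depth.
- ctrl.close_job(): hands the job in; it is judged then, once.
The state is a dict: "clock": time; "joint_pos": joint angles; "qvel": joint speeds; "tau": joint torques, N m; "tool_pos": TCP position; "orientation": TCP orientation; "force": force on the tool from outside, world axes, zero at the start; "moment": the same for the moment, N m; "opening": finger opening in m; "gripper_force": force on a finger pad.
Only numpy, scipy, OpenCV 4.12 (cv2) and the standard library are available. Lean on these libraries where they do the work, as an engineer would, in place of code of your own. Each camera call takes 0.05 s, during which the arm holds its last target. There are 200 camera calls.

## Task

Put the tape cassette into the open bay of the label printer the right way round, fully home and flat on the bay floor, then swing the sprung lid down over it and press the lid's front edge, gently, until the catch clicks and the lid stays shut by itself. Never lean hard on the printer, and leave the other things on the counter where they are.

Things in the scene. Friction and masses are not known exactly. Their poses are not given: they have to be found in the camera images.
- printer: Grey desktop label printer, 220 deep (x) x 150 mm wide (y), fixed on a rubber mat 2 to 12 mm thick, 10 mm wider all round. x axis from keyboard (front) to hinge (back), z up. Origin on the mat's top (2 to 12 mm above the counter), 115 mm behind the front edge, mid-width. All heights of the printer count from here: the flat deck round the bay is 36 mm up.
- bay (a point): Centre of the floor of the cassette bay, 16 mm above the printer's origin (axes as printer). Bay 79 x 59 mm, 20 mm deep, rim chamfered 4 mm, with a side pocket for the cassette's nose at its front right (-x, -y) corner. The cassette goes in with its axes along these axes and its origin on this point, with 2.5 mm of play all round; the other way round it jams high.
- lid_hinge (a point): Middle of the lid's hinge axis (parallel to the printer's y), 53 mm behind the bay centre, 52 mm above the printer's origin. Its own axes turn with the lid. The upright lid's inside faces the front; its outside faces away from the keyboard.
- lid_lip (a point): Point on the lid's outer face near its far edge, right over the catch: press here. 108 mm from the hinge axis, 2 mm outside its plane (axes turn with the lid: -x runs hinge to edge, z out of the outer face). The edge ends 14 mm beyond this point. Lid 144 mm wide, panel 4 mm thick.
- lid (a joint): Lid angle, rad: 0 level, about 1.8 at the start (upright, leaning back). A hinge spring reopens it (2 N at the edge). Low down a roller catch resists with 7 to 13 N, fading to 0; a little further the edge snaps 1 to 2 mm down onto rubber bumpers, a hard stop. That height differs by 7 mm between printers, so go by feel. Latched, it stays by itself somewhere below 0.085. Over 25 N breaks the catch.
- cassette: White plastic tape cassette, 74 (x) x 54 (y) x 32 mm high, 60 to 140 g, lying flat on the counter left or right of the printer. Origin: centre of its underside, z up. A tape nose 16 mm long (x) juts out 12 mm from its -y side at the -x end. Grip it across y, by the top 9 mm: seated, its top stands 12 mm proud of the deck.
- carton: Brown carton of staples, 68 x 48 x 36 mm, origin under its centre; leave it alone.
- stapler: Green and black stapler, 140 mm long (x), 55 mm high, origin under its centre; leave it alone.
- cleaner: White bottle with a blue cap, 68 mm across, 180 mm high, origin under its centre; leave it alone.
- tape_dispenser: Black desk tape dispenser, 150 x 60 mm, 95 mm high, origin under its centre; leave it alone.
- brush: Black-bristled hand brush with a white handle, 270 mm long (y), 36 mm high, lying behind the printer, origin near its middle; leave it alone.
- jar: Glass jar with a steel cap, 60 mm across, 75 mm high, origin under its centre; leave it alone.
Not all that is in view belongs to the job. Leave any red look-alike of the cassette alone.

How it is judged:
By the outcome, as a careful person would: the job done as asked, in the order asked, and still so for the second after the job is handed in, with the robot touching nothing.
It also fails if it takes over 72 s, if anything falls off the work surface, if the arm or the gripper's body presses on something with over 40 N, if the wrist force passes 120 N, or if a joint passes its speed limit or range.

## Working session

There is one attempt and no reset: what is moved stays moved. The work goes in short steps, Python scripts to look and compute and a tool call to move; the robot and the scene stay as the last step left them, time stands still between calls to the robot, and variables do not carry over. Pictures are saved under pics/ and viewed, at most 11 in all, crops included, and the job is handed in when it is done.

Besides the shell and the picture viewer there is one more tool, called after "Call:" as a command line: name --argument value ..., lists and objects as JSON in quotes. send_rows: Moves the arm, as the interface text tells. Its arguments: {"type":"object","properties":{"plan":{"type":"array","items":{"type":"array","items":{"type":"array","items":{"type":"number"}}}},"fingers":{"type":"number"}},"required":["plan"]}

```bash
mkdir -p pics
python3 - <<'E'
from plant import ctrl
import cv2,pickle
d={}
for n in("scene","side","wrist"):
    s=ctrl.snapshot(n);d[n]=s;cv2.imwrite(f"pics/{n}0.png",s["img"][:,:,::-1]);print(n,s["K"].round(1).tolist(),s["pose"].round(3).tolist())
pickle.dump(d,open("s0.pkl","wb"))
print(ctrl.get_obs())
E
```

```text
scene [[441.6, 0.0, 278.0], [0.0, 441.6, 207.7], [0.0, 0.0, 1.0]] [[-0.474, 0.68, -0.56, 1.435], [0.881, 0.369, -0.297, 0.461], [0.005, -0.634, -0.773, 1.287], [0.0, 0.0, 0.0, 1.0]]
side [[425.7, 0.0, 285.8], [0.0, 425.7, 211.2], [0.0, 0.0, 1.0]] [[-0.757, -0.45, 0.474, -0.078], [-0.653, 0.501, -0.568, 0.764], [0.018, -0.739, -0.673, 0.975], [0.0, 0.0, 0.0, 1.0]]
wrist [[325.2, 0.0, 284.9], [0.0, 325.2, 210.5], [0.0, 0.0, 1.0]] [[-0.358, 0.898, 0.255, 0.172], [0.934, 0.344, 0.099, -0.657], [0.001, 0.274, -0.962, 0.384], [0.0, 0.0, 0.0, 1.0]]
{'clock': 0.15, 'joint_pos': array([-5.25356359e+01,  2.05805177e+01,  6.46467178e-01, -1.36843016e-02,
       -7.01356018e+01, -1.65078984e+01]), 'qvel': array([-0.10360819, -0.12288144,  0.09108333,  0.02623385, -0.0692835 ,
       -0.11683697]), 'tau': array([-1.01645812e-03, -5.83275282e+01,  2.93292385e+01,  7.00119495e+00,
        8.81044107e-03, -1.03008740e-04]), 'tool_pos': array([ 0.2412725 , -0.63001968,  0.22586259]), 'orientation': array([ 1.79929563e+02, -7.45751840e-03, -1.59048187e+02]), 'force': array([ 0.50459642, -0.45704471, -0.14768032]), 'moment': array([ 0.0060812 , -0.07353312, -0.04284936]), 'gripper_force': 0.0, 'opening': 0.08813298931267778}
```

View pics/scene0.png

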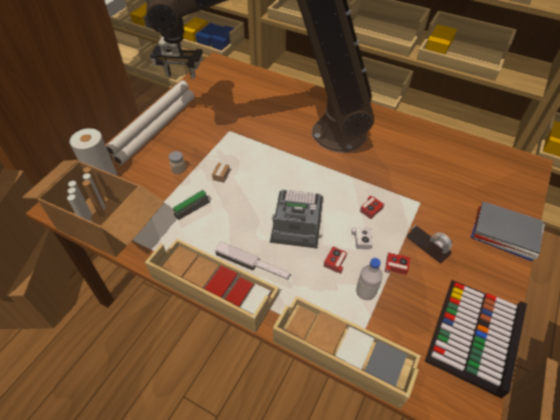

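View pics/side0.png

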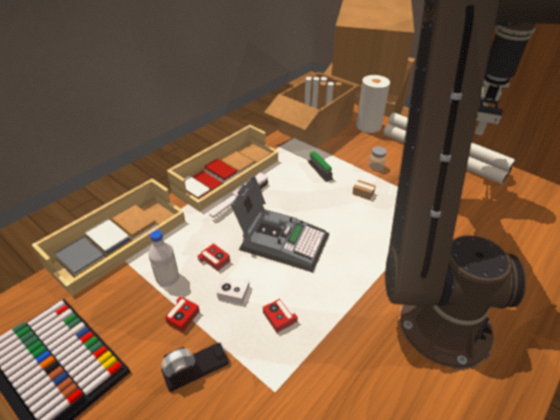

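The scene view shows the printer at (298,217) and the white cassette at (363,237). In the side view the printer is at (287,235) and the cassette at (233,290). Three red look-alikes surround the cassette. I'll enlarge both views.

Run:
```python
import cv2,pickle,numpy as np
d=pickle.load(open("s0.pkl","rb"))
def crop(n,x,y,w,h,f):
    im=cv2.resize(d[n]["img"][y:y+h,x:x+w,::-1],None,fx=f,fy=f,interpolation=cv2.INTER_CUBIC)
    for k in range(0,w,10): cv2.line(im,(k*f,0),(k*f,8 if (x+k)%50 else 20),(0,0,255),1)
    for k in range(0,h,10): cv2.line(im,(0,k*f),(8 if (y+k)%50 else 20,k*f),(0,0,255),1)
    return im
cv2.imwrite("pics/sc1.png",crop("scene",260,180,130,80,6))
cv2.imwrite("pics/si1.png",crop("side",210,175,130,100,6)); cv2.imwrite("pics/si1.png",crop("side",210,175,130,130,4) if 0 else crop("side",210,205,130,100,6))
```

```text
(no output)
```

View pics/sc1.png

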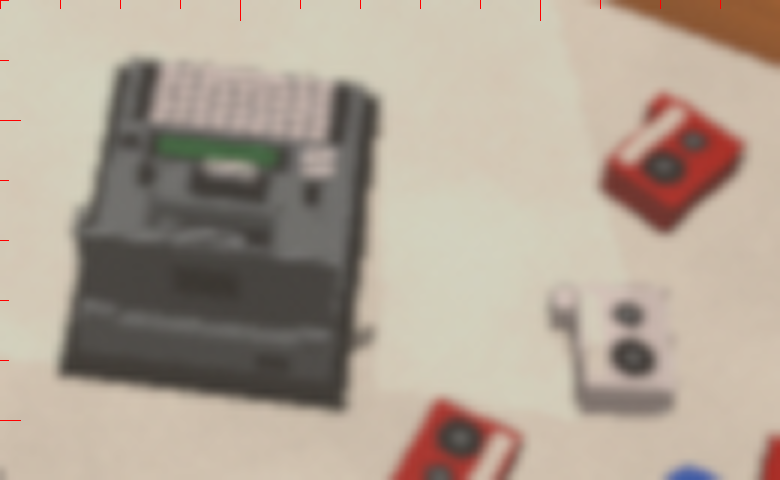

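View pics/si1.png

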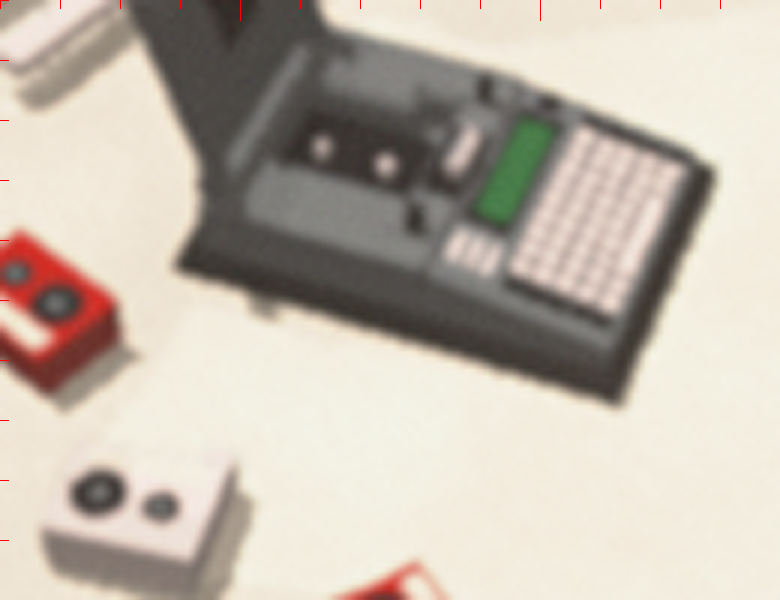

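The scene crop shows the cassette holes at crop pixels (627,313) and (632,357), with the nose at upper left. That means it lies almost the same way round as the printer. In the side crop the holes are at (97,492) and (160,507), and the bay posts at (320,147) and (385,163).

```bash
cat > h.py <<'E'
import numpy as np,cv2,pickle
from scipy.spatial.transform import Rotation as Ro
def ray(s,u,v,fish=False):
    K=s["K"];a=np.array([(u-K[0,2])/K[0,0],(v-K[1,2])/K[1,1]])
    if fish:
        r=np.hypot(*a);c=np.r_[a*np.sin(r)/r,np.cos(r)]
    else: c=np.r_[a,1]
    return s["pose"][:3,:3]@c,s["pose"][:3,3]
def onz(s,u,v,z,fish=False):
    d,o=ray(s,u,v,fish);return o+d*(z-o[2])/d[2]
def proj(s,P,fish=False):
    P=np.atleast_2d(P);c=(P-s["pose"][:3,3])@s["pose"][:3,:3];K=s["K"]
    if fish:
        n=np.hypot(c[:,0],c[:,1]);th=np.arctan2(n,c[:,2]);q=c[:,:2]/n[:,None]*th[:,None]
    else: q=c[:,:2]/c[:,2:]
    return q*K[0,0]+K[:2,2]
def tool(o): # TCP pose
    return np.array(o["tool_pos"]),Ro.from_euler("xyz",o["orientation"],degrees=True)
def goto(o,p,yaw=None,R=None):
    "row (cm, deg) from the current pose to a target"
    t,r=tool(o); R=R or Ro.from_euler("xyz",[180,0,yaw],degrees=True)
    return (r.inv().apply(np.array(p)-t)*100).round(2),(r.inv()*R).as_rotvec(degrees=True).round(2)
E
python3 - <<'E'
from h import *
d=pickle.load(open("s0.pkl","rb"));sc,si=d["scene"],d["side"]
f=lambda s,x,y,x0,y0,z:print(onz(s,x/6+x0,y/6+y0,z).round(4))
for p in((627,313),(632,357)):f(sc,*p,260,180,.032)
for p in((160,507),(97,492)):f(si,*p,210,205,.032)
print("posts");[f(si,*p,210,205,.035) for p in((320,147),(385,163))]
print("printer base corners side z.007");[f(si,*p,210,205,.007) for p in((178,265),(620,405))]
print("base corners scene");[f(sc,*p,260,180,.007) for p in((62,375),(345,408))]
print("deck corners scene");[f(sc,*p,260,180,.04) for p in((375,95),)]
from plant import ctrl;print(ctrl.get_obs()["clock"])
E
```

```text
[0.4791 0.2991 0.032 ]
[0.5073 0.3131 0.032 ]
[0.4776 0.2987 0.032 ]
[0.5052 0.3118 0.032 ]
posts
[0.5798 0.0826 0.035 ]
[0.5467 0.0688 0.035 ]
printer base corners side z.007
[0.595  0.1732 0.007 ]
[0.3693 0.0952 0.007 ]
base corners scene
[0.6606 0.0205 0.007 ]
[0.6026 0.1765 0.007 ]
deck corners scene
[0.4023 0.1008 0.04  ]
0.15
```

Run:
```python
from h import *
from plant import ctrl
o=ctrl.get_obs()
print(goto(o,[.52,-.2,.33],-157),goto(o,[.46,.2,.33],-157))
```

```text
(array([-41.41,  30.2 , -10.38]), array([ 0.07, -0.01, -2.05])) (array([-50.11,  69.71, -10.33]), array([ 0.07, -0.01, -2.05]))
```

Careful with the scale: shifts go in shares of 0.6 m and turns go in shares of 60 degrees. That gives: -41 cm / 60 = -0.6833, 30 cm / 60 = 0.5, -2 degrees / 60 = -0.0333.

Call:
send_rows --plan '[[[-0.6833,0.5,-0.1733,0,0,-0.0333],[-0.6833,0.5,-0.1733,0,0,-0.0333],[-0.6833,0.5,-0.1733,0,0,-0.0333],[-0.6833,0.5,-0.1733,0,0,-0.0333],[-0.6833,0.5,-0.1733,0,0,-0.0333],[-0.6833,0.5,-0.1733,0,0,-0.0333],[-0.6833,0.5,-0.1733,0,0,-0.0333],[-0.6833,0.5,-0.1733,0,0,-0.0333]]]'

```text
clock: 0.82
tool_pos: [0.4191, -0.3541, 0.2938]
orientation: [180.0, 0.0, -157.0]
force: [0.5, 0.2, 0.7]
opening: 0.0881
gripper_force: 0.0
```

Run:
```python
from h import *
from plant import ctrl
o=ctrl.get_obs()
print(o["clock"],o["tool_pos"],o["orientation"],o["joint_pos"],goto(o,[.45,.2,.33],-157))
```

```text
0.8167 [ 0.41906982 -0.35407842  0.29380986] [ 1.79998275e+02  8.69242681e-03 -1.57045448e+02] [-1.97373683e+01  6.44133561e+00 -9.16587403e+00 -7.43644886e-03
 -7.43875713e+01 -4.73060789e+01] (array([-24.46,  49.81,  -3.61]), array([ 0.  ,  0.01, -0.05]))
```

Converted, 49.8 cm / 60 = 0.83, -24.5 cm / 60 = -0.4083.

Call:
send_rows --plan '[[[-0.4083,0.83,-0.06,0,0,0],[-0.4083,0.83,-0.06,0,0,0],[-0.4083,0.83,-0.06,0,0,0],[-0.4083,0.83,-0.06,0,0,0],[-0.4083,0.83,-0.06,0,0,0],[-0.4083,0.83,-0.06,0,0,0],[-0.4083,0.83,-0.06,0,0,0],[-0.4083,0.83,-0.06,0,0,0]]]'

```text
clock: 1.48
tool_pos: [0.4367, -0.022, 0.3153]
orientation: [180.0, 0.0, -157.0]
force: [2.0, 0.1, -0.7]
opening: 0.0877
gripper_force: 0.0
```

Converted, 19 cm / 60 = 0.3167, -9 cm / 60 = -0.15.

Call:
send_rows --plan '[[[-0.15,0.3167,-0.025,0,0,0],[-0.15,0.3167,-0.025,0,0,0],[-0.15,0.3167,-0.025,0,0,0],[-0.15,0.3167,-0.025,0,0,0],[-0.15,0.3167,-0.025,0,0,0],[-0.15,0.3167,-0.025,0,0,0],[-0.15,0.3167,-0.025,0,0,0]]]'

```text
clock: 2.07
tool_pos: [0.4458, 0.1883, 0.3294]
orientation: [-180.0, -0.1, -156.8]
force: [0.7, 0.2, -0.6]
opening: 0.0875
gripper_force: 0.0
```

Run:
```python
from h import *
from plant import ctrl
o=ctrl.get_obs()
print(o["clock"],o["tool_pos"],o["orientation"],np.abs(o["qvel"]).max())
s=ctrl.snapshot("wrist");pickle.dump(s,open("w1.pkl","wb"))
print(proj(s,[[.56,.075,.04],[.49,.305,.032]],True))
cv2.imwrite("pics/w1.png",cv2.resize(s["img"][:,:,::-1],(784,588),interpolation=cv2.INTER_CUBIC))
```

```text
2.0667 [0.44579418 0.18826354 0.32937133] [-1.79982653e+02 -6.99787426e-02 -1.56847090e+02] 2.7036008081766205
[[184.5944459  215.54874099]
 [344.74977511 230.8167155 ]]
```

View pics/w1.png

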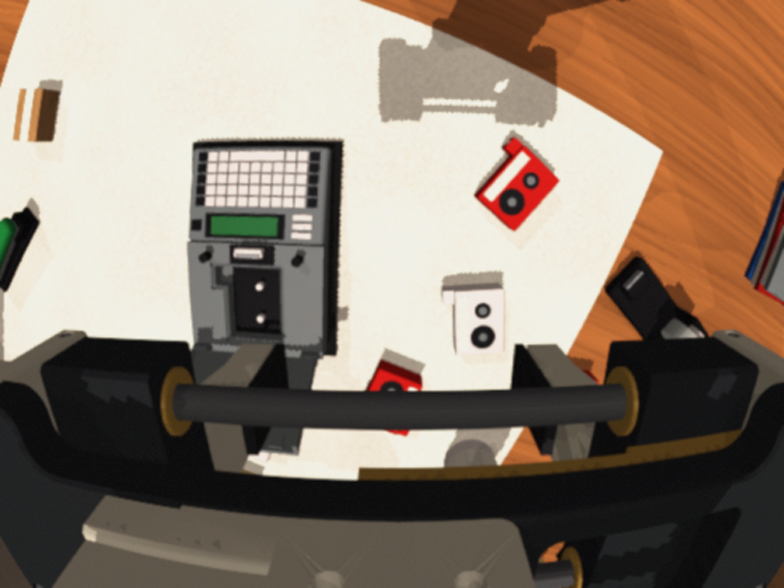

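The wrist view shows the printer's bay posts at view pixels (260,287) and (260,319). The cassette is at (478,320) with its nose toward the upper left, so its orientation matches the printer. Next I'll take a closer look above the bay.

Run:
```python
from h import *
from plant import ctrl
s=pickle.load(open("w1.pkl","rb"));f=lambda u,v,z:onz(s,u/1.4,v/1.4,z,True).round(4)
print("posts",f(260,287,.035),f(260,319,.035)); print("deck left edge front/back",f(331,148,.043),f(326,343,.043),"right",f(195,148,.043),f(190,340,.043))
print("holes",f(482.5,311,.032),f(482.5,337,.032),"cass corners",f(455,291,.032),f(503,287,.032),f(504,353,.032),f(456,353,.032))
o=ctrl.get_obs();print(goto(o,[.56,.075,.175],-161))
```

```text
posts [0.5457 0.0706 0.035 ] [0.58   0.0817 0.035 ]
deck left edge front/back [0.3835 0.0901 0.043 ] [0.5728 0.1585 0.043 ] right [ 0.4317 -0.0459  0.043 ] [0.6355 0.0122 0.043 ]
holes [0.4778 0.2987 0.032 ] [0.5044 0.312  0.032 ] cass corners [0.4695 0.2621 0.032 ] [0.4453 0.3074 0.032 ] [0.5121 0.3432 0.032 ] [0.5325 0.2933 0.032 ]
(array([ -6.15, -14.76,  15.45]), array([-0.02, -0.07,  4.08]))
```

Converted, 15.4 cm / 60 = 0.2567, -14.8 cm / 60 = -0.2467, 4 degrees / 60 = 0.0667.

Call:
send_rows --plan '[[[-0.1033,-0.2467,0.2567,0,0,0.0667],[-0.1033,-0.2467,0.2567,0,0,0.0667],[-0.1033,-0.2467,0.2567,0,0,0.0667],[-0.1033,-0.2467,0.2567,0,0,0.0667],[-0.1033,-0.2467,0.2567,0,0,0.0667],[-0.1033,-0.2467,0.2567,0,0,0.0667],[-0.1033,-0.2467,0.2567,0,0,0.0667],[-0.1033,-0.2467,0.2567,0,0,0.0667]]]'

```text
clock: 2.78
tool_pos: [0.5606, 0.0724, 0.1757]
orientation: [-180.0, -0.1, -161.2]
force: [0.6, -0.1, 0.9]
opening: 0.088
gripper_force: 0.0
```

Run:
```python
from h import *
from plant import ctrl
o=ctrl.get_obs()
print(o["clock"],o["tool_pos"],o["orientation"],o["force"])
s=ctrl.snapshot("wrist");pickle.dump(s,open("w2.pkl","wb"))
print(proj(s,[[.56,.075,.04]],True))
im=cv2.resize(s["img"][80:280,145:405,::-1],None,fx=3,fy=3,interpolation=cv2.INTER_CUBIC);cv2.imwrite("pics/w2.png",im)
print(goto(o,[.49,.3015,.15],-154))
```

```text
2.7833 [0.56061054 0.07236141 0.1757152 ] [-1.79978160e+02 -9.01911324e-02 -1.61205011e+02] [ 0.56515355 -0.05766896  0.87981416]
[[287.74880279 201.53717592]]
(array([-0.7 , 23.97,  2.56]), array([-0.02, -0.09, -7.2 ]))
```

View pics/w2.png

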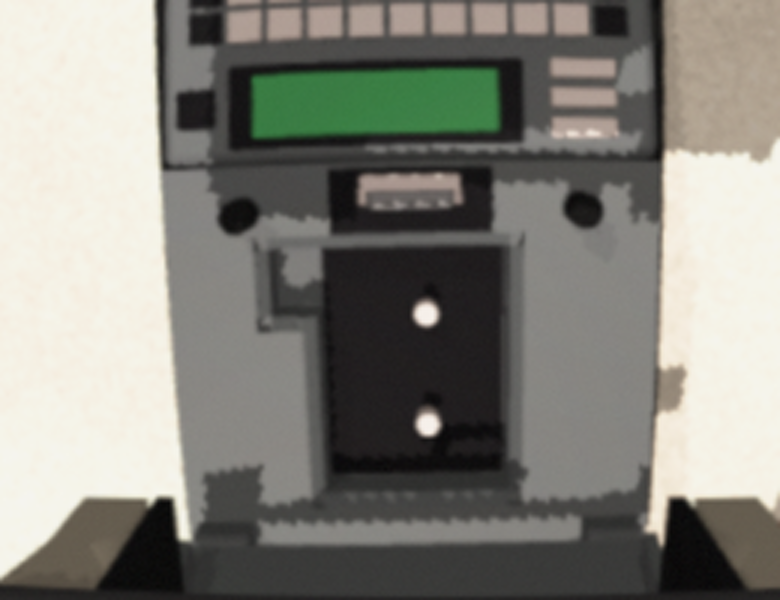

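The close view shows the bay rim from (308,236) to (521,490) in crop pixels. The dark floor runs from (325,247) to (502,470), the posts are at (427,313) and (428,424), and the nose pocket is at (295,275).

Run:
```python
from h import *
s=pickle.load(open("w2.pkl","rb"));f=lambda u,v,z:onz(s,145+u/3,80+v/3,z,True)
def rep(n,c,z):
    P=np.array([f(u,v,z) for u,v in c]); x=(P[3]+P[2]-P[0]-P[1])/2; y=(P[1]+P[2]-P[0]-P[3])/2
    print(n,z,"c",P.mean(0).round(4),"L",np.linalg.norm(x).round(4),"W",np.linalg.norm(y).round(4),"yaw x",np.degrees(np.arctan2(x[1],x[0])).round(2),"y",np.degrees(np.arctan2(-y[0],y[1])).round(2))
dark=[(325,247),(502,247),(502,468),(333,472)];rim=[(305,236),(522,235),(521,490),(316,490)]
for z in(.019,.023,.027,.034,.039): rep("dark",dark,z)
for z in(.038,.043,.048): rep("rim",rim,z)
body=[(164,165),(660,160),(648,520),(190,530)]
for z in(.038,.043,.048): rep("body",body,z)
rep("lcd",[(250,74),(499,68),(499,130),(252,138)],.043)
for z in (.03,.04):print("posts",f(426,313,z).round(4),f(428,424,z).round(4))
```

```text
dark 0.019 c [0.5654 0.0725 0.019 ] L 0.0771 W 0.058 yaw x 19.74 y 19.54
dark 0.023 c [0.5644 0.0722 0.023 ] L 0.0761 W 0.0573 yaw x 19.74 y 19.54
dark 0.027 c [0.5635 0.0719 0.027 ] L 0.0751 W 0.0565 yaw x 19.74 y 19.54
dark 0.034 c [0.5618 0.0714 0.034 ] L 0.0734 W 0.0552 yaw x 19.74 y 19.54
dark 0.039 c [0.5606 0.071  0.039 ] L 0.0722 W 0.0543 yaw x 19.74 y 19.54
rim 0.038 c [0.5624 0.0718 0.038 ] L 0.0831 W 0.0667 yaw x 19.86 y 18.94
rim 0.043 c [0.5612 0.0714 0.043 ] L 0.0817 W 0.0656 yaw x 19.86 y 18.94
rim 0.048 c [0.56  0.071 0.048] L 0.0803 W 0.0645 yaw x 19.86 y 18.94
body 0.038 c [0.5576 0.0698 0.038 ] L 0.12 W 0.1535 yaw x 19.81 y 19.77
body 0.043 c [0.5565 0.0695 0.043 ] L 0.118 W 0.1509 yaw x 19.81 y 19.77
body 0.048 c [0.5553 0.0691 0.048 ] L 0.1159 W 0.1483 yaw x 19.81 y 19.77
lcd 0.043 c [0.4884 0.0337 0.043 ] L 0.0189 W 0.0736 yaw x 19.5 y 19.93
posts [0.5466 0.0697 0.03  ] [0.5814 0.0823 0.03  ]
posts [0.5447 0.069  0.04  ] [0.5784 0.0812 0.04  ]
```

Converted, 24 cm / 60 = 0.4, 2.5 cm / 60 = 0.0417, -7 degrees / 60 = -0.1167.

Call:
send_rows --plan '[[[-0.0117,0.4,-0.0333,0,0,-0.1167],[-0.0117,0.4,0.0417,0,0,-0.1167],[-0.0117,0.4,0.0417,0,0,-0.1167],[-0.0117,0.4,0.0417,0,0,-0.1167],[-0.0117,0.4,0.0417,0,0,-0.1167],[-0.0117,0.4,0.0417,0,0,-0.1167],[-0.0117,0.4,0.0417,0,0,-0.1167],[-0.0117,0.4,0.0417,0,0,-0.1167]]]'

```text
clock: 3.5
tool_pos: [0.4884, 0.3061, 0.1527]
orientation: [179.9, 0.1, -153.8]
force: [-0.5, 0.4, 0.2]
opening: 0.0876
gripper_force: 0.0
```

Run:
```python
from h import *
from plant import ctrl
o=ctrl.get_obs()
print(o["clock"],o["tool_pos"],o["orientation"],o["force"])
s=ctrl.snapshot("wrist");pickle.dump(s,open("w3.pkl","wb"))
print(proj(s,[[.49,.3015,.032]],True))
im=cv2.resize(s["img"][120:280,185:395,::-1],None,fx=3.5,fy=3.5,interpolation=cv2.INTER_CUBIC);cv2.imwrite("pics/w3.png",im)
```

```text
3.5 [0.48843298 0.3060564  0.15270321] [ 1.79943020e+02  1.37874650e-01 -1.53785156e+02] [-0.50410825  0.36409242  0.15615228]
[[279.13547037 204.18559261]]
```

View pics/w3.png

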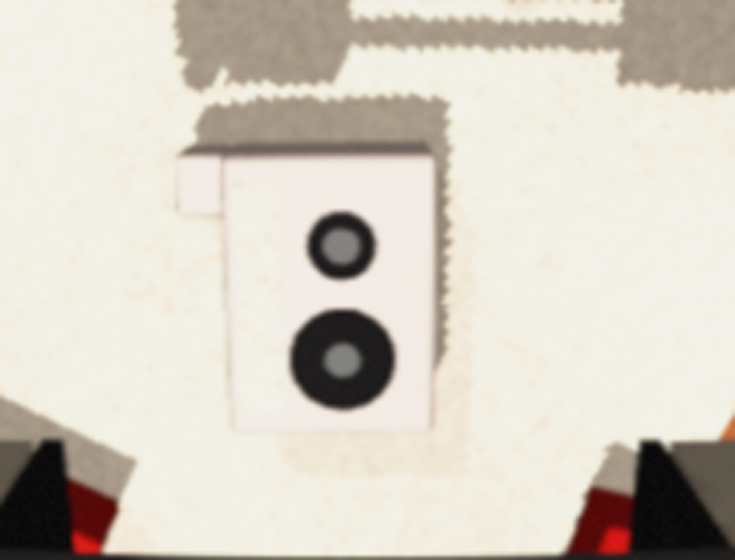

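The cassette's top corners are at crop pixels (222,157), (433,157), (433,429) and (232,429). Its holes are at (342,245) and (342,360).

Run:
```python
from h import *
from plant import ctrl
s=pickle.load(open("w3.pkl","rb"));f=lambda u,v,z=.032:onz(s,185+u/3.5,120+v/3.5,z,True)
P=np.array([f(*p) for p in((222,157),(433,157),(433,429),(232,429))]);x=(P[3]+P[2]-P[0]-P[1])/2; y=(P[1]+P[2]-P[0]-P[3])/2
c=P.mean(0);a=np.degrees(np.arctan2(x[1],x[0]));b=np.degrees(np.arctan2(-y[0],y[1]))
print(c,np.linalg.norm(x),np.linalg.norm(y),a,b)
H=np.array([f(342,245),f(342,360)]);print(H);dh=H[1]-H[0];print("hole yaw",np.degrees(np.arctan2(dh[1],dh[0])))
R=Ro.from_euler("z",-(a+b)/2,degrees=True);print("holes in cassette",R.apply(H-c).round(4))
Rb=Ro.from_euler("z",-19.7,degrees=True)
s2=pickle.load(open("w2.pkl","rb"))
for z in(.028,.034,.040):
  Q=np.array([onz(s2,145+u/3,80+v/3,z,True) for u,v in((426,313),(428,424))]);print("posts rotated",z,Rb.apply(Q).round(4),"len",np.linalg.norm(Q[1]-Q[0]))
print(goto(ctrl.get_obs(),[*c[:2],.10],(a+b)/2-180))
```

```text
[0.49058344 0.30188459 0.032     ] 0.07197466497359849 0.05264933660452664 26.99606955567384 26.204953083533788
[[0.4770225  0.2986711  0.032     ]
 [0.50425649 0.31203095 0.032     ]]
hole yaw 26.13063361972035
holes in cassette [[-0.0136  0.0032  0.    ]
 [ 0.0168  0.003   0.    ]]
posts rotated 0.028 [[ 0.5385 -0.1186  0.028 ]
 [ 0.5757 -0.1185  0.028 ]] len 0.037222934085338256
posts rotated 0.034 [[ 0.5373 -0.1186  0.034 ]
 [ 0.5738 -0.1185  0.034 ]] len 0.03649369040793879
posts rotated 0.04 [[ 0.5361 -0.1186  0.04  ]
 [ 0.5719 -0.1185  0.04  ]] len 0.03576444673053932
(array([-0.01, -0.34,  5.27]), array([ 0.05,  0.13, -0.47]))
```

Converted, 10 cm / 60 = 0.1667, 5 cm / 60 = 0.0833, -0.5 degrees / 60 = -0.0083.

Call:
send_rows --plan '[[[0,-0.0058,0.0833,0,0,-0.0083],[0,-0.0058,0.1667,0,0,-0.0083],[0,-0.0058,0.1667,0,0,-0.0083],[0,-0.0058,0.1667,0,0,-0.0083],[0,-0.0058,0.1667,0,0,-0.0083]]]'

```text
clock: 3.97
tool_pos: [0.4915, 0.2995, 0.0517]
orientation: [-180.0, -0.0, -153.6]
force: [-0.3, 0.4, 1.1]
opening: 0.0878
gripper_force: 0.0
```

Run:
```python
from h import *
from plant import ctrl
o=ctrl.get_obs();print(o["tool_pos"],o["orientation"],goto(o,[.4906,.3019,.0235],-153.4))
```

```text
[0.49145094 0.2994979  0.05171623] [-1.79968380e+02 -1.18410659e-02 -1.53570078e+02] (array([-0.03,  0.25,  2.82]), array([-0.03, -0.01, -0.17]))
```

Converted, 2.8 cm / 60 = 0.0467, 0.25 cm / 60 = 0.0042.

Call:
send_rows --plan '[[[0,0.0042,0.0467,0,0,0],[0,0.0042,0.0467,0,0,0],[0,0.0042,0.0467,0,0,0],[0,0.0042,0.0467,0,0,0]]]'

```text
clock: 4.3
tool_pos: [0.491, 0.3031, 0.0253]
orientation: [180.0, 0.1, -153.5]
force: [-0.4, -0.0, 0.2]
opening: 0.0874
gripper_force: 0.0
```

Call:
send_rows --plan '[[[0,0,0,0,0,0],[0,0,0,0,0,0],[0,0,0,0,0,0],[0,0,0,0,0,0],[0,0,0,0,0,0],[0,0,0,0,0,0],[0,0,0,0,0,0],[0,0,0,0,0,0]]]' --fingers 0.4

```text
clock: 4.97
tool_pos: [0.49, 0.3024, 0.0231]
orientation: [-180.0, -0.0, -153.5]
force: [-0.7, -1.1, 3.5]
opening: 0.0537
gripper_force: 30.0
```

Converted, -11 cm / 60 = -0.1833, -8 cm / 60 = -0.1333.

Call:
send_rows --plan '[[[0,0,-0.0667,0,0,0],[0,0,-0.1333,0,0,0],[0,0,-0.1833,0,0,0],[0,0,-0.1833,0,0,0],[0,0,-0.1833,0,0,0],[0,0,-0.1833,0,0,0]]]'

```text
clock: 5.47
tool_pos: [0.4894, 0.3021, 0.1324]
orientation: [180.0, -0.1, -153.6]
force: [-0.4, -0.7, -1.7]
opening: 0.0533
gripper_force: 30.0
```

Run:
```python
from h import *
from plant import ctrl
o=ctrl.get_obs();print(o["opening"],o["force"],o["tool_pos"],o["orientation"],goto(o,[.5644,.0722,.13],-160.3))
```

```text
0.053326925434093224 [-0.40021419 -0.7163846  -1.74167681] [0.48935674 0.30208907 0.13236947] [ 1.79985982e+02 -5.27030834e-02 -1.53559938e+02] (array([  3.52, -23.93,   0.23]), array([ 0.01, -0.05,  6.74]))
```

Converted, -24 cm / 60 = -0.4, 3.5 cm / 60 = 0.0583, 6.8 degrees / 60 = 0.1133.

Call:
send_rows --plan '[[[0.0583,-0.4,0.0033,0,0,0.1133],[0.0583,-0.4,0.0033,0,0,0.1133],[0.0583,-0.4,0.0033,0,0,0.1133],[0.0583,-0.4,0.0033,0,0,0.1133],[0.0583,-0.4,0.0033,0,0,0.1133],[0.0583,-0.4,0.0033,0,0,0.1133],[0.0583,-0.4,0.0033,0,0,0.1133],[0.0583,-0.4,0.0033,0,0,0.1133]]]'

```text
clock: 6.13
tool_pos: [0.5648, 0.0696, 0.1289]
orientation: [-180.0, -0.2, -160.6]
force: [0.5, 0.6, -1.2]
opening: 0.0539
gripper_force: 30.0
```

Converted, 4 cm / 60 = 0.0667, 2 cm / 60 = 0.0333.

Call:
send_rows --plan '[[[0,0,0,0,0,0],[0,0,0.0333,0,0,0],[0,0,0.0667,0,0,0],[0,0,0.0667,0,0,0],[0,0,0.0667,0,0,0],[0,0,0.0667,0,0,0]]]'

```text
clock: 6.63
tool_pos: [0.5658, 0.0729, 0.0916]
orientation: [-180.0, 0.0, -160.2]
force: [-0.4, -0.5, -0.8]
opening: 0.0534
gripper_force: 30.0
```

Run:
```python
from h import *
from plant import ctrl
o=ctrl.get_obs();print(o["opening"],o["force"],o["tool_pos"],o["orientation"],goto(o,[.5644,.0722,.08],-160.3))
s=ctrl.snapshot("wrist");pickle.dump(s,open("w4.pkl","wb"))
cv2.imwrite("pics/w4.png",cv2.resize(s["img"][80:290,145:405,::-1],None,fx=2.8,fy=2.8,interpolation=cv2.INTER_CUBIC))
```

```text
0.0534335519958179 [-0.43333657 -0.45391355 -0.78854215] [0.56582775 0.07286275 0.09155112] [-1.79979122e+02  6.14338212e-03 -1.60246814e+02] (array([ 0.16, -0.01,  1.16]), array([-0.02,  0.01,  0.05]))
```

View pics/w4.png

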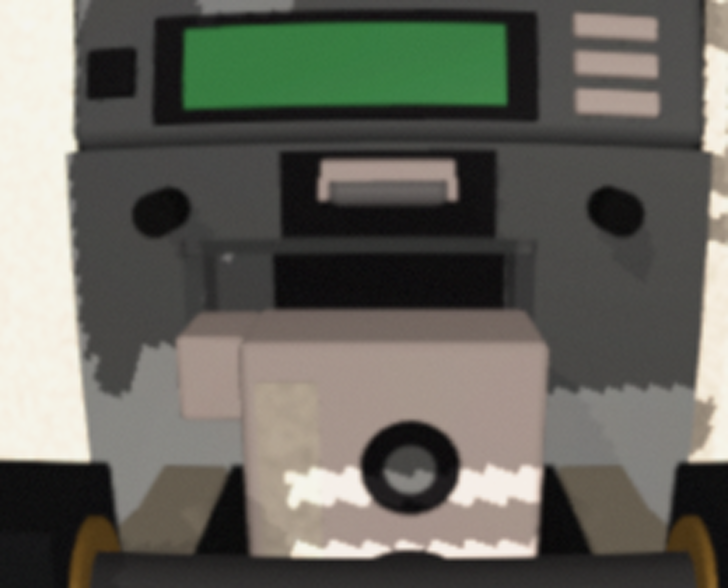

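The cassette is held squarely above the bay. Its bottom front edge is at crop pixels (265..530,312), and the bay's front floor edge is at (275..503,252).

Run:
```python
from h import *
s=pickle.load(open("w4.pkl","rb"));f=lambda u,v,z:onz(s,145+u/2.8,80+v/2.8,z,True)
R=Ro.from_euler("z",-19.7,degrees=True);c=np.array([.5644,.0722,0])
g=lambda *p:R.apply(f(*p)-c).round(4)
print("cass bottom front L/R (bay frame)",g(262,312,.0684),g(527,312,.0684))
print("cass top front corners",g(243,345,.1004),g(547,345,.1004))
print("bay dark front corners floor",g(274,254,.023),g(503,252,.023),"rim",g(210,240,.043),g(535,242,.043))
print("inner rim right",g(505,300,.039),g(535,300,.043))
```

```text
cass bottom front L/R (bay frame) [-0.0328 -0.0264  0.0684] [-0.0328  0.0281  0.0684]
cass top front corners [-0.0341 -0.0251  0.1004] [-0.0342  0.0269  0.1004]
bay dark front corners floor [-0.0377 -0.0295  0.023 ] [-0.0383  0.0284  0.023 ] rim [-0.0443 -0.0419  0.043 ] [-0.0438  0.0333  0.043 ]
inner rim right [-0.0292  0.0272  0.039 ] [-0.0301  0.0338  0.043 ]
```

Converted, 2.6 cm / 60 = 0.0433, -0.05 cm / 60 = -0.0008.

Call:
send_rows --plan '[[[0.0033,-0.0008,0.0167,0,0,0],[0.0033,-0.0008,0.0333,0,0,0],[0.0033,-0.0008,0.0433,0,0,0],[0.0033,-0.0008,0.0433,0,0,0],[0.0033,-0.0008,0.0433,0,0,0]]]'

```text
clock: 7.1
tool_pos: [0.5635, 0.0706, 0.0644]
orientation: [-180.0, -0.1, -160.3]
force: [0.8, -0.3, -0.4]
opening: 0.0535
gripper_force: 30.0
```

Converted, 0.8 cm / 60 = 0.0133, 0.6 cm / 60 = 0.01.

Call:
send_rows --plan '[[[0,0,0.0033,0,0,0],[0,0,0.0067,0,0,0],[0,0,0.01,0,0,0],[0,0,0.0133,0,0,0],[0,0,0.0133,0,0,0]]]'

```text
clock: 7.52
tool_pos: [0.5636, 0.0707, 0.0566]
orientation: [180.0, -0.0, -160.3]
force: [-0.3, -0.2, -1.0]
opening: 0.0533
gripper_force: 30.0
```

Converted, 0.6 cm / 60 = 0.01, 0.45 cm / 60 = 0.0075.

Call:
send_rows --plan '[[[0,0,0.0025,0,0,0],[0,0,0.005,0,0,0],[0,0,0.0075,0,0,0],[0,0,0.01,0,0,0],[0,0,0.01,0,0,0]]]'

```text
clock: 7.93
tool_pos: [0.5636, 0.0707, 0.0506]
orientation: [-180.0, -0.0, -160.3]
force: [0.5, -0.3, -0.8]
opening: 0.0536
gripper_force: 30.0
```

Converted, 0.3 cm / 60 = 0.005, 0.2 cm / 60 = 0.0033.

Call:
send_rows --plan '[[[0,0,0.0017,0,0,0],[0,0,0.0033,0,0,0],[0,0,0.005,0,0,0],[0,0,0.005,0,0,0]]]'

```text
clock: 8.27
tool_pos: [0.5639, 0.0709, 0.0489]
orientation: [-180.0, 0.0, -160.3]
force: [-3.7, 0.7, 7.9]
opening: 0.0536
gripper_force: 30.0
```

Converted, -0.15 cm / 60 = -0.0025.

Call:
send_rows --plan '[[[0,0,-0.0025,0,0,0],[0,0,-0.0025,0,0,0],[0,0,-0.0025,0,0,0],[0,0,-0.0025,0,0,0]]]' --fingers 0.85

```text
clock: 8.6
tool_pos: [0.5639, 0.0709, 0.0494]
orientation: [180.0, 0.0, -160.3]
force: [-0.9, 0.0, -0.1]
opening: 0.0724
gripper_force: 0.0
```

Converted, -12.5 cm / 60 = -0.2083, -9 cm / 60 = -0.15.

Call:
send_rows --plan '[[[0,0,-0.0333,0,0,0],[0,0,-0.0833,0,0,0],[0,0,-0.15,0,0,0],[0,0,-0.2083,0,0,0],[0,0,-0.2083,0,0,0],[0,0,-0.2083,0,0,0]]]'

```text
clock: 9.1
tool_pos: [0.5652, 0.0714, 0.177]
orientation: [180.0, 0.3, -160.3]
force: [-0.3, -0.8, -1.6]
opening: 0.0745
gripper_force: 0.0
```

Run:
```python
from h import *
from plant import ctrl
o=ctrl.get_obs();print(o["opening"],o["force"],o["tool_pos"],o["orientation"],o["joint_pos"])
s=ctrl.snapshot("wrist");pickle.dump(s,open("w5.pkl","wb"))
a=cv2.resize(s["img"][80:280,150:400,::-1],None,fx=1.9,fy=1.9,interpolation=cv2.INTER_CUBIC)
s=ctrl.snapshot("side");pickle.dump(s,open("s5.pkl","wb"))
b=cv2.resize(s["img"][170:280,200:330,::-1],None,fx=2.5,fy=2.5,interpolation=cv2.INTER_CUBIC)
im=np.zeros((380,800,3),np.uint8);im[:,:475]=a;im[:275,475:800]=b;cv2.imwrite("pics/w5.png",im)
```

```text
0.07445723741360046 [-0.30773693 -0.78271129 -1.57657547] [0.56517761 0.07142167 0.1770237 ] [ 179.97346872    0.2930675  -160.33623487] [ 2.68847333e+01  1.27018759e+01 -1.71345512e+01  1.21594070e-02
 -5.98694955e+01 -9.72269770e+01]
```

View pics/w5.png

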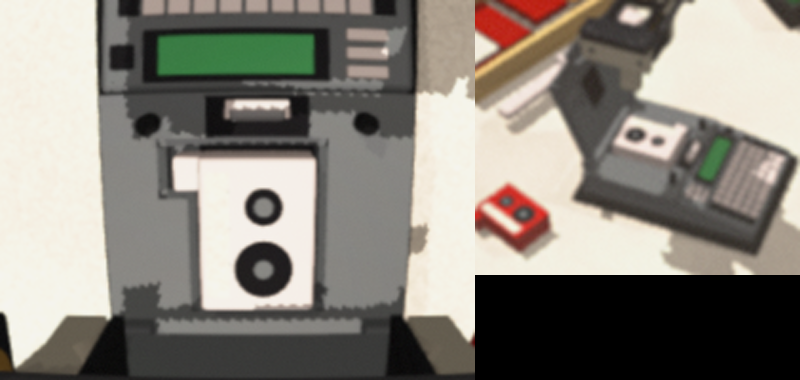

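The cassette sits flat in the bay with its nose in the pocket. The lid is upright behind it. Next I shut the fingers and go over and behind the lid.

Converted, -11.8 cm / 60 = -0.1967, -8 cm / 60 = -0.1333.

Call:
send_rows --plan '[[[0,0,-0.0667,0,0,0],[0,0,-0.075,0,0,0],[-0.0667,0,-0.075,0,0,0],[-0.1333,0,-0.075,0,0,0],[-0.1967,0,-0.075,0,0,0],[-0.1967,0,-0.075,0,0,0],[-0.1967,0,-0.075,0,0,0]]]' --fingers 0

```text
clock: 9.78
tool_pos: [0.6756, 0.1108, 0.2156]
orientation: [-180.0, -0.3, -160.4]
force: [-0.2, -0.5, 0.1]
opening: 0.0334
gripper_force: 0.0
```

Converted, 6.5 cm / 60 = 0.1083, 4 cm / 60 = 0.0667.

Call:
send_rows --plan '[[[0,0,0.0333,0,0,0],[0,0,0.0667,0,0,0],[0,0,0.1083,0,0,0],[0,0,0.1083,0,0,0],[0,0,0.1083,0,0,0]]]'

```text
clock: 10.2
tool_pos: [0.6735, 0.1098, 0.1532]
orientation: [-180.0, -0.2, -160.3]
force: [1.3, 1.0, 2.0]
opening: 0.0019
gripper_force: 0.0
```

```bash
cat >> h.py <<'E'
B=np.array([.5636,.0708,0]);RB=Ro.from_euler("z",-19.7,degrees=True)
def tcpP(o): return RB.apply(o["tool_pos"]-B).round(4)
def contact(th,r): # tip TCP (x',z) with the front corner on the outer face
    return (.053-r*np.cos(th)+.002*np.sin(th)+.0095, .062+r*np.sin(th)+.002*np.cos(th))
E
python3 - <<'E'
from h import *
from plant import ctrl
o=ctrl.get_obs();print(o["opening"],o["force"],tcpP(o),o["orientation"])
for d in(100,90,75,60,45,30,20,15,10,5,0): print(d,np.round(contact(np.radians(d),.106),4))
E
```

```text
0.0018747093608283021 [1.27116149 1.00259157 1.99427007] [ 0.1166 -0.0003  0.1532] [-179.97253618   -0.21605071 -160.33714891]
100 [0.0829 0.166 ]
90 [0.0645 0.168 ]
75 [0.037  0.1649]
60 [0.0112 0.1548]
45 [-0.011   0.1384]
30 [-0.0283  0.1167]
20 [-0.0364  0.1001]
15 [-0.0394  0.0914]
10 [-0.0415  0.0824]
5 [-0.0429  0.0732]
0 [-0.0435  0.064 ]
```

Converted, 10.6 cm / 60 = 0.1767, 9.3 cm / 60 = 0.155.

Call:
send_rows --plan '[[[0.0367,0,-0.0033,0,0,0],[0.0617,0,-0.0067,0,0,0],[0.0867,0,-0.0117,0,0,0],[0.1117,0,-0.015,0,0,0],[0.1333,0,-0.0133,0,0,0],[0.155,0,-0.0067,0,0,0],[0.1767,0,0.0033,0,0,0],[0.1767,0,0.0033,0,0,0]]]'

```text
clock: 10.87
tool_pos: [0.5737, 0.0743, 0.1542]
orientation: [180.0, 0.1, -160.3]
force: [-1.7, -0.3, -1.1]
opening: 0.0002
gripper_force: 0.0
```

Run:
```python
from h import *
from plant import ctrl
o=ctrl.get_obs();print(o["opening"],o["force"],tcpP(o),o["orientation"])
s=ctrl.snapshot("side");cv2.imwrite("pics/s6.png",cv2.resize(s["img"][140:290,200:350,::-1],None,fx=3,fy=3,interpolation=cv2.INTER_CUBIC))
```

```text
0.00017155632947660166 [-1.6749171  -0.29998519 -1.11540601] [ 1.070e-02 -1.000e-04  1.542e-01] [ 1.79979139e+02  9.16543947e-02 -1.60348228e+02]
```

View pics/s6.png

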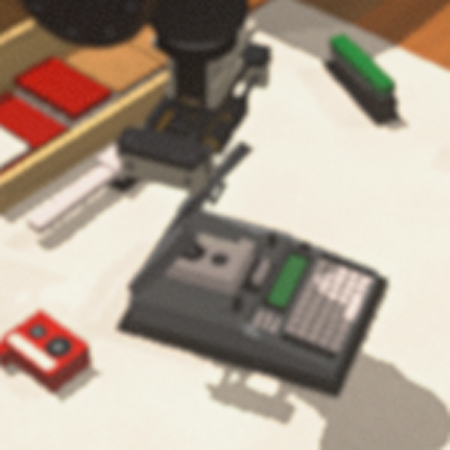

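The lid is swung to about 60°, with the fingers on its outer face at (200,180) and the cassette in place below. I'll continue down.

Converted, 5.8 cm / 60 = 0.0967, 5.5 cm / 60 = 0.0917.

Call:
send_rows --plan '[[[0.02,0,0.01,0,0,0],[0.0367,0,0.025,0,0,0],[0.0517,0,0.0433,0,0,0],[0.065,0,0.0617,0,0,0],[0.0767,0,0.0783,0,0,0],[0.09,0,0.0917,0,0,0],[0.0967,0,0.0917,0,0,0],[0.0967,0,0.0917,0,0,0]]]'

```text
clock: 11.58
tool_pos: [0.521, 0.0555, 0.0985]
orientation: [-180.0, 0.0, -160.3]
force: [-0.6, 0.2, 2.0]
opening: 0.0
gripper_force: 0.8
```

Run:
```python
from h import *
from plant import ctrl
o=ctrl.get_obs();print(o["force"],tcpP(o))
```

```text
[-0.5752454   0.21095785  1.95528981] [-0.0453 -0.0001  0.0985]
```

Converted, 1.5 cm / 60 = 0.025, 1.2 cm / 60 = 0.02.

Call:
send_rows --plan '[[[0.005,0,0.0067,0,0,0],[0.0083,0,0.0133,0,0,0],[0.01,0,0.02,0,0,0],[0.01,0,0.025,0,0,0],[0.01,0,0.025,0,0,0]]]'

```text
clock: 12.0
tool_pos: [0.5146, 0.0532, 0.0818]
orientation: [-180.0, -0.1, -160.3]
force: [1.4, 0.1, 0.6]
opening: 0.0005
gripper_force: 0.7
```

Converted, 0.4 cm / 60 = 0.0067, 0.2 cm / 60 = 0.0033.

Call:
send_rows --plan '[[[0,0,0.0033,0,0,0],[0,0,0.0067,0,0,0],[0,0,0.0067,0,0,0]]]'

```text
clock: 12.25
tool_pos: [0.5143, 0.0531, 0.0779]
orientation: [-180.0, -0.1, -160.4]
force: [-1.6, -0.3, 1.9]
opening: 0.0003
gripper_force: 0.8
```

Converted, 0.3 cm / 60 = 0.005, 0.15 cm / 60 = 0.0025.

Call:
send_rows --plan '[[[0,0,0.0025,0,0,0],[0,0,0.005,0,0,0],[0,0,0.005,0,0,0]]]'

```text
clock: 12.5
tool_pos: [0.5146, 0.0532, 0.0752]
orientation: [-180.0, -0.0, -160.4]
force: [-1.0, -0.6, 2.6]
opening: 0.0006
gripper_force: 0.8
```

Converted, 0.2 cm / 60 = 0.0033, 0.1 cm / 60 = 0.0017.

Call:
send_rows --plan '[[[0,0,0.0017,0,0,0],[0,0,0.0033,0,0,0],[0,0,0.0033,0,0,0]]]'

```text
clock: 12.75
tool_pos: [0.5148, 0.0533, 0.0733]
orientation: [-180.0, -0.0, -160.3]
force: [-0.9, -0.8, 1.6]
opening: 0.0008
gripper_force: 0.9
```

Converted, 0.1 cm / 60 = 0.0017.

Call:
send_rows --plan '[[[0,0,0.0017,0,0,0],[0,0,0.0017,0,0,0],[0,0,0.0017,0,0,0]]]'

```text
clock: 13.0
tool_pos: [0.5148, 0.0533, 0.0726]
orientation: [-180.0, -0.0, -160.3]
force: [-1.9, -0.0, 5.0]
opening: 0.0005
gripper_force: 2.0
```

Call:
send_rows --plan '[[[0,0,0.0017,0,0,0],[0,0,0.0017,0,0,0],[0,0,0.0017,0,0,0]]]'

```text
clock: 13.25
tool_pos: [0.5148, 0.0533, 0.0718]
orientation: [-180.0, -0.0, -160.3]
force: [-2.7, -0.3, 6.5]
opening: 0.0005
gripper_force: 3.1
```

Catch resistance is starting. I'll continue in 0.5 mm steps.

Converted, 0.05 cm / 60 = 0.0008.

Call:
send_rows --plan '[[[0,0,0.0008,0,0,0],[0,0,0.0008,0,0,0],[0,0,0.0008,0,0,0]]]'

```text
clock: 13.5
tool_pos: [0.5148, 0.0532, 0.0713]
orientation: [-180.0, -0.0, -160.3]
force: [-3.1, -1.9, 7.3]
opening: 0.0005
gripper_force: 3.5
```

Converted, 0.05 cm / 60 = 0.0008.

Call:
send_rows --plan '[[[0,0,0.0008,0,0,0],[0,0,0.0008,0,0,0],[0,0,0.0008,0,0,0]]]'

```text
clock: 13.75
tool_pos: [0.5148, 0.0532, 0.0708]
orientation: [-180.0, -0.0, -160.3]
force: [-2.4, -0.3, 7.1]
opening: 0.0005
gripper_force: 3.3
```

Converted, 0.05 cm / 60 = 0.0008.

Call:
send_rows --plan '[[[0,0,0.0008,0,0,0],[0,0,0.0008,0,0,0],[0,0,0.0008,0,0,0]]]'

```text
clock: 14.0
tool_pos: [0.5147, 0.0532, 0.0702]
orientation: [-180.0, -0.0, -160.3]
force: [-3.2, -0.5, 5.6]
opening: 0.0004
gripper_force: 2.9
```

Past the peak, with the force fading. I'll keep going until the snap.

Converted, 0.05 cm / 60 = 0.0008.

Call:
send_rows --plan '[[[0,0,0.0008,0,0,0],[0,0,0.0008,0,0,0],[0,0,0.0008,0,0,0]]]'

```text
clock: 14.25
tool_pos: [0.5147, 0.0532, 0.0695]
orientation: [-180.0, -0.0, -160.3]
force: [-3.5, -0.7, 4.2]
opening: 0.0
gripper_force: 2.4
```

Converted, 0.05 cm / 60 = 0.0008.

Call:
send_rows --plan '[[[0,0,0.0008,0,0,0],[0,0,0.0008,0,0,0],[0,0,0.0008,0,0,0]]]'

```text
clock: 14.5
tool_pos: [0.5147, 0.0533, 0.0688]
orientation: [180.0, -0.0, -160.3]
force: [-1.5, -0.9, 2.9]
opening: 0.0001
gripper_force: 1.4
```

Converted, 0.05 cm / 60 = 0.0008.

Call:
send_rows --plan '[[[0,0,0.0008,0,0,0],[0,0,0.0008,0,0,0],[0,0,0.0008,0,0,0]]]'

```text
clock: 14.75
tool_pos: [0.5151, 0.0535, 0.0684]
orientation: [180.0, 0.0, -160.3]
force: [-0.1, -1.1, 1.5]
opening: 0.0005
gripper_force: 0.5
```

Converted, 0.05 cm / 60 = 0.0008.

Call:
send_rows --plan '[[[0,0,0.0008,0,0,0],[0,0,0.0008,0,0,0],[0,0,0.0008,0,0,0]]]'

```text
clock: 15.0
tool_pos: [0.5151, 0.0535, 0.068]
orientation: [180.0, 0.0, -160.3]
force: [0.3, -0.6, 0.0]
opening: 0.0004
gripper_force: 0.3
```

Call:
send_rows --plan '[[[0,0,0.0008,0,0,0],[0,0,0.0008,0,0,0],[0,0,0.0008,0,0,0]]]'

```text
clock: 15.25
tool_pos: [0.5151, 0.0535, 0.0674]
orientation: [180.0, 0.0, -160.3]
force: [0.7, -0.1, 0.2]
opening: 0.0005
gripper_force: 0.0
```

Converted, 0.05 cm / 60 = 0.0008.

Call:
send_rows --plan '[[[0,0,0.0008,0,0,0],[0,0,0.0008,0,0,0],[0,0,0.0008,0,0,0]]]'

```text
clock: 15.5
tool_pos: [0.5149, 0.0534, 0.0669]
orientation: [180.0, -0.0, -160.3]
force: [-0.0, -0.0, 1.2]
opening: 0.0005
gripper_force: 0.0
```

Converted, 0.05 cm / 60 = 0.0008.

Call:
send_rows --plan '[[[0,0,0.0008,0,0,0],[0,0,0.0008,0,0,0],[0,0,0.0008,0,0,0]]]'

```text
clock: 15.75
tool_pos: [0.5149, 0.0533, 0.0665]
orientation: [180.0, -0.0, -160.3]
force: [-0.0, -1.3, -0.4]
opening: 0.0007
gripper_force: 0.0
```

Converted, 0.05 cm / 60 = 0.0008.

Call:
send_rows --plan '[[[0,0,0.0008,0,0,0],[0,0,0.0008,0,0,0],[0,0,0.0008,0,0,0]]]'

```text
clock: 16.0
tool_pos: [0.515, 0.0534, 0.0661]
orientation: [-180.0, 0.0, -160.3]
force: [0.1, -0.3, 1.7]
opening: 0.0008
gripper_force: 1.1
```

Converted, 0.05 cm / 60 = 0.0008.

Call:
send_rows --plan '[[[0,0,0.0008,0,0,0],[0,0,0.0008,0,0,0],[0,0,0.0008,0,0,0]]]'

```text
clock: 16.25
tool_pos: [0.515, 0.0534, 0.066]
orientation: [-180.0, 0.0, -160.3]
force: [-3.3, 0.7, 6.7]
opening: 0.0006
gripper_force: 3.5
```

Converted, -14 cm / 60 = -0.2333, -10 cm / 60 = -0.1667.

Call:
send_rows --plan '[[[0,0,-0.0167,0,0,0],[0,0,-0.05,0,0,0],[0,0,-0.1,0,0,0],[0,0,-0.1667,0,0,0],[0,0,-0.2333,0,0,0],[0,0,-0.2333,0,0,0],[0,0,-0.2333,0,0,0],[0,0,-0.2333,0,0,0]]]'

```text
clock: 16.92
tool_pos: [0.5146, 0.0533, 0.2058]
orientation: [180.0, 0.0, -160.4]
force: [1.0, -0.6, -0.4]
opening: 0.0005
gripper_force: 0.0
```

Run:
```python
from h import *
from plant import ctrl
s=ctrl.snapshot("side");a=cv2.resize(s["img"][140:290,180:380,::-1],None,fx=4,fy=4,interpolation=cv2.INTER_CUBIC);cv2.imwrite("pics/s7.png",a)
print(ctrl.get_obs()["force"])
```

```text
[-0.33974127  0.43037827 -0.28770811]
```

View pics/s7.png

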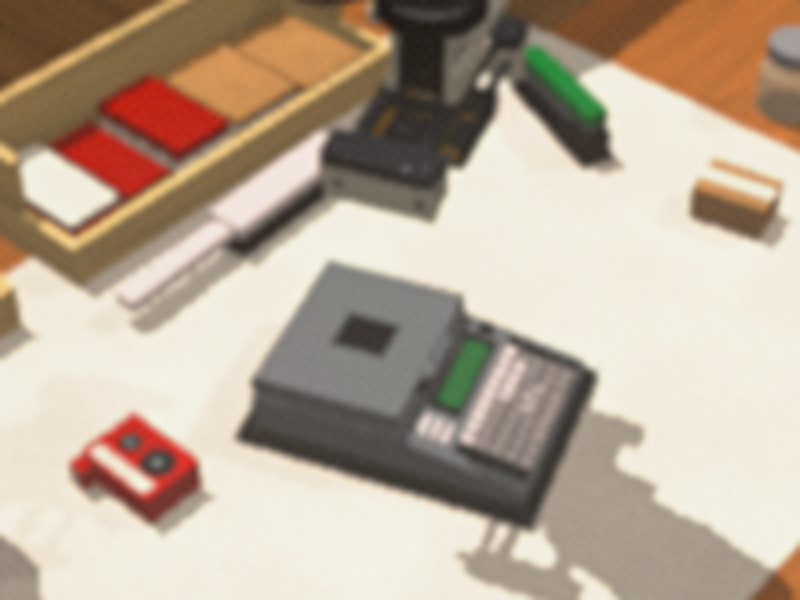

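The lid, around (360,340), is flat and stays shut with the arm clear of it. I'm handing in.

```bash
python3 -c "
from plant import ctrl
print(ctrl.close_job())"
```

```text
the job is handed in; nothing more can be done
None
```

The cassette is seated flat in the bay the right way round and the lid is latched shut by itself; peak pressing force read about 7 N, nothing else was touched, and I handed the job in at about 17 s (no verdict returned).

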